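# Open the sprung spine clamp for the glued book block

## Robot

A 6-joint arm with a two-finger parallel gripper is mounted at the origin on the work surface; the furniture and walls round the work are solid. World frame = base frame: x ahead of the robot, y to its left, z up, the work surface at z = 0. Lengths are in mm, angles in rad, forces in N, time in s.
With the tool pointing down it reaches from about 275 to 825 mm from the base axis. Payload 5.2 kg.
Tool frame: the origin (TCP) lies at the very end of the fingers, on their centre line; the grasp point (between the pads) lies 19 mm behind it; z points along the fingers, y is the line along which they close (so a half turn about z gives the same grasp; the last joint's range is limited). The gripper opens to 93 mm and grips with 3 to 60 N. Pads are 15 mm wide; open, the fingers measure 128 mm over their backs; the gripper's body (75 mm by 188 mm) begins 65 mm behind the grasp point.
Start: joints at [0.934, 0.259, 1.535, -0, 1.348, -0.203], TCP at [231.157, 499.071, 218.653] pointing down, gripper open.
Joint ranges: [-3.14, 3.14], [-0.91, 2.08], [0.19, 2.58], [-1.22, 4.36], [0.22, 2.71], [-3.12, 3.12]. Speed limits (rad/s): [2.57, 2.57, 3.14, 3.14, 3.14, 3.14].

## Interface

Orientations are given as [roll, pitch, yaw] about the fixed x, y, z axes, in that order (R = Rz(yaw) Ry(pitch) Rx(roll)).
In Python, from bench import robot gives the robot as it stands. The module is installed in compiled form; this text tells all that it offers. Calls block until the motion is done:
- robot.move_ptp(position, orientation): joint-space move of the TCP to a pose.
- robot.move_linear(position, ori=None, speed=150, f_stop=None): straight line of the TCP; ori=None keeps the orientation; speed is the mean speed in mm/s. With f_stop (N) it stops when the force on the tool has changed by that much, and returns True; else False.
- robot.move_j(angles): joint-space move.
- robot.move_gripper(opening): opening from 0.0 (shut) to 1.0 (fully open); the grip force is fixed at half the most; returns when the fingers have stopped.
- robot.sleep(seconds).
- robot.inverse_kinematics(position, orientation): joint angles nearest the present ones, or None.
- robot.get_image(name): name is "side" or "top" or "wrist"; returns a dict with "img" (400x640x3 uint8, blue, green, red), "fovy" (degrees; the focal length in pixels is half the picture's height over the tangent of half this angle, whatever the lens; pixels are square), "cx", "cy" (the principal point, pixels), "eye" and "orientation" of the camera in the world. Camera axes: x right, y down, z forward; pixel columns grow to the right and rows downward; lengths in mm; the calibration is good to about 2 mm. The wrist camera is an equidistant fisheye: a pixel r from the principal point sees the ray r / f radians off the axis. A picture is of the moment at which its call begins. There is no depth.
A pose or a line that the arm cannot do raises robot.MotionError and nothing moves.
- robot.hand_in(): hands the job in; it is judged then, once.
Readings, each from a call of its own:
- robot.current_t(): time.
- robot.current_qpos(): joint angles.
- robot.current_joint_vel(): joint speeds.
- robot.current_joint_efforts(): joint torques, N m.
- robot.current_tcp_pos(): TCP position.
- robot.current_eef_rot(): TCP orientation.
- robot.current_contact_force(): force on the tool from outside, world axes, zero at the start.
- robot.current_ft_torque(): the same for the moment, N m.
- robot.current_gripper_width(): opening from 0.0 (shut) to 1.0 (fully open).
- robot.current_finger_force(): force on a finger pad.
Only numpy, scipy, OpenCV 4.12 (cv2) and the standard library are available. Lean on these libraries where they do the work, as an engineer would, in place of code of your own. Each camera call takes 0.05 s, during which the arm holds its last target. There are 200 camera calls.

## Task

The spine of the book block in the spring clamp has set. The lidded glue pot was left on the clamp's sliding carriage: first lift it off by its bail and stand it upright in the middle of the round cork mat, setting it down rather than dropping it. Then draw the clamp's pull handle out against its springs until the pointer stands at the red cursor on the rule, never letting the jaw snap shut, and finish while still holding it there, so that a colleague can lift the book block out; leave the book block standing where it is and the other things on the bench undisturbed.

Things in the scene. Friction and masses are not known exactly. Their poses are not given: they have to be found in the camera images.
- clamp: Spring clamp for book spines, fixed; grey bed 275x150x12 mm. Origin: mid-width, on the bench. Pull direction: its -x. Along x (mm): pull handle -160, aluminium end block -95 to -75 (68 high, 124 wide), springs, blue carriage 0 to 88, beech moving jaw to 108 (104 high, 160 wide), book block, fixed jaw 135 to 160 (108 high). White rule on its +y side.
- jaw (a joint): How far the carriage with the moving jaw, guide rods and pull handle is drawn out along the clamp's -x, in m: about 0 clamped on the book block, stop at 0.050. Two springs pull it back: about 8 N at 0, rising 1.8 N per 10 mm, friction about 1 N; let go, it snaps shut.
- handle (a point): Middle of the pull handle: a black round bar 15 mm thick, 118 mm long, level, parallel to the clamp's y, 48 mm above the bench, on two 10 mm guide rods 45 mm to either side. Can be gripped here from above, fingers to either side along the pull direction, tips down to 15 mm above the bench; when shut, 65 mm from bar middle to end block (50 to its spring barrels). Moves with the jaw.
- pointer (a point): Tip of the yellow pointer on the carriage, over the white rule. Moves with the jaw.
- mark_line (a point): Where the pointer tip must come: the red cursor (7 mm wide) on the white rule. The clamp-x distance from here to pointer is what is left to pull (18 to 43 mm at the start). The cursor stays put.
- deck (a point): Middle of the black rubber pad (80 x 86 mm) on top of the carriage, 60 mm above the bench, where the pot stands at the start.
- glue_pot: Steel pot with fixed lid, 78 mm across, 85 mm high to the lid's knob, 0.35 to 0.6 kg, with a rigid upright bail. Origin at the centre of its underside, z up. The bail's arch lies in its y-z plane and reaches 132 mm above the underside.
- bail (a point): Middle of the wooden bail grip: a round bar 16 mm thick and 56 mm long along the pot's y axis, 124 mm above the pot's underside. 31 mm are free below the grip, above the lid's knob.
- cork_mat: Round cork mat 124 mm across, 6 mm thick, fixed; origin at the centre of its underside on the bench.
- glued_block: Book block with pink edges, 27 mm thick, 200 mm long, standing 150 mm high on the clamp's bed between the jaws (its top is 162 mm above the bench), loose once the jaw opens. Origin at the middle of the face that touches the moving jaw, its own z along the clamp's x.
- linen_tape: Roll of linen tape lying flat, 66 mm across, 20 mm high; leave alone. Origin at the centre of its underside.
- thread_spool: Wooden spool of white thread standing, 33 mm across, 42 mm high; leave alone. Origin at the centre of its underside.
Mind the look-alikes: they are no part of the job. There is more than one size of the glue_pot; the one meant has the size given above.

How it is judged:
By the outcome, as a careful person would: the job done as asked, in the order asked, and still so for the second after the job is handed in, while the arm keeps its last pose, push and grip.
It also fails if it takes over 61 s, if anything falls off the work surface, if the arm or the gripper's body presses on something with over 40 N, if the wrist force passes 120 N, or if a joint passes its speed limit or range.

## Working session

There is one attempt and no reset: what is moved stays moved. The work goes in short steps, each a Python script; the robot and the scene stay as the last script left them, time stands still between calls to the robot, and variables do not carry over. Pictures are saved under pics/ and viewed, at most 11 in all, crops included, and the job is handed in when it is done.

```bash
mkdir -p pics; cat > h.py <<'E'
import numpy as np, cv2
from scipy.spatial.transform import Rotation as R
from bench import robot
def cam(n,save=None):
    d=robot.get_image(n)
    if save: cv2.imwrite(f'pics/{save}.png',d['img'])
    return d
def ray(d,u,v):
    f=200/np.tan(np.radians(d['fovy'])/2); x,y=u-d['cx'],v-d['cy']
    if d.get('fish'):
        r=np.hypot(x,y); t=r/f; c=np.array([x/r*np.sin(t),y/r*np.sin(t),np.cos(t)]) if r else np.array([0,0,1.])
    else: c=np.array([x/f,y/f,1.])
    return R.from_euler('xyz',d['orientation']).apply(c)
def atz(d,u,v,z):
    e=np.array(d['eye']); r=ray(d,u,v); return (e+r*(z-e[2])/r[2]).round(1)
def proj(d,p):
    f=200/np.tan(np.radians(d['fovy'])/2)
    c=R.from_euler('xyz',d['orientation']).inv().apply(np.array(p)-np.array(d['eye']))
    if d.get('fish'):
        t=np.arctan2(np.hypot(c[0],c[1]),c[2]); k=f*t/np.hypot(c[0],c[1]); return c[0]*k+d['cx'],c[1]*k+d['cy']
    return c[0]/c[2]*f+d['cx'],c[1]/c[2]*f+d['cy']
E
python3 - <<'E'
from h import *
import pickle
for n in('top','side'):
    d=cam(n,n+'0'); pickle.dump(d,open(n+'.pkl','wb')); print(n,{k:v for k,v in d.items() if k!='img'})
print(robot.current_eef_rot(),robot.current_t())
E
```

```text
top {'fovy': 52.37144989598927, 'cx': 320.8429392608854, 'cy': 205.0744680390984, 'eye': array([  91.633224  ,   44.75897105, 1427.01502488]), 'orientation': array([-2.93001360e+00,  3.24915820e-05, -1.60247962e+00])}
side {'fovy': 55.94018233427347, 'cx': 318.4732600839495, 'cy': 202.76570463254035, 'eye': array([ -48.4088569 , -819.0848601 ,  676.34877748]), 'orientation': array([-2.07823431e+00,  8.79766530e-04, -4.38746369e-01])}
[-3.13997323e+00 -3.29475036e-04  2.70778410e+00] 0.1
```

View pics/top0.png

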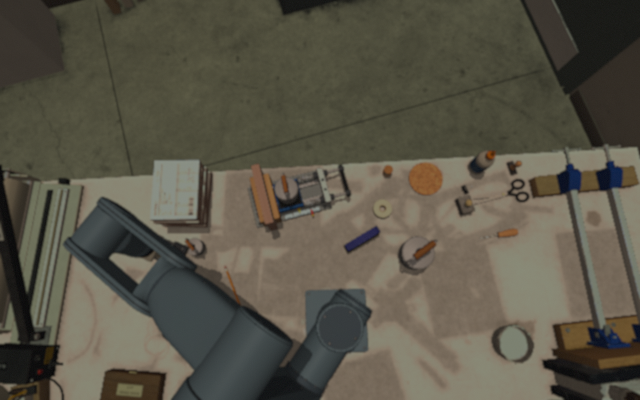

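View pics/side0.png

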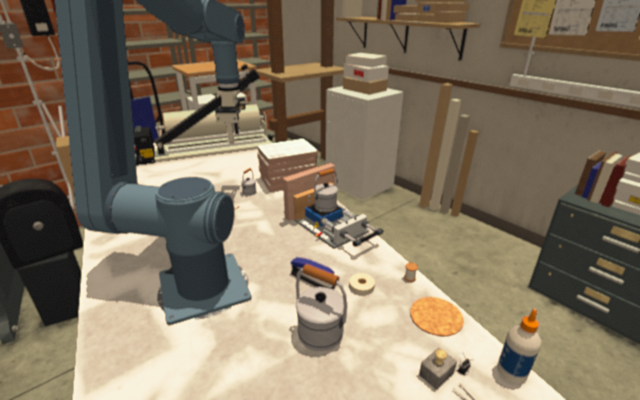

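The clamp is at top-image (300,195), with its handle on the right at (345,182), and the cork mat is at (425,179). There are three pots in the top image: a small one at (197,247), one on the carriage at (288,190) and a large one at (417,255). The one on the carriage fits, because it stands on the clamp deck and looks about 78 mm across. I'll confirm that in an enlarged crop.

```bash
python3 - <<'E'
from h import *
import pickle
d=pickle.load(open('top.pkl','rb'));s=pickle.load(open('side.pkl','rb'))
a=cv2.resize(d['img'][150:240,235:365],None,fx=6,fy=6,interpolation=3)[:540,:780]
cv2.imwrite('pics/c1.png',a)
for n,u,v,z in[('bail',287,188,184),('h',347,183,48),('mat',425.5,179,6),('base',337,320,0),('big',417,255,80),('tape',382,209,20),('spool',388,171,42)]: print(n,atz(d,u,v,z))
print('mat side',atz(s,437,315,6),'bail side',atz(s,326,186,184))
E
```

```text
bail [416.9 141.3 184. ]
h [464.  -58.8  48. ]
mat [ 481.3 -347.     6. ]
base [-1.2 -6.9  0. ]
big [ 202.3 -276.2   80. ]
tape [ 372.7 -180.2   20. ]
spool [ 505.  -206.6   42. ]
mat side [ 484.9 -346.2    6. ] bail side [390.1  64.7 184. ]
```

View pics/c1.png

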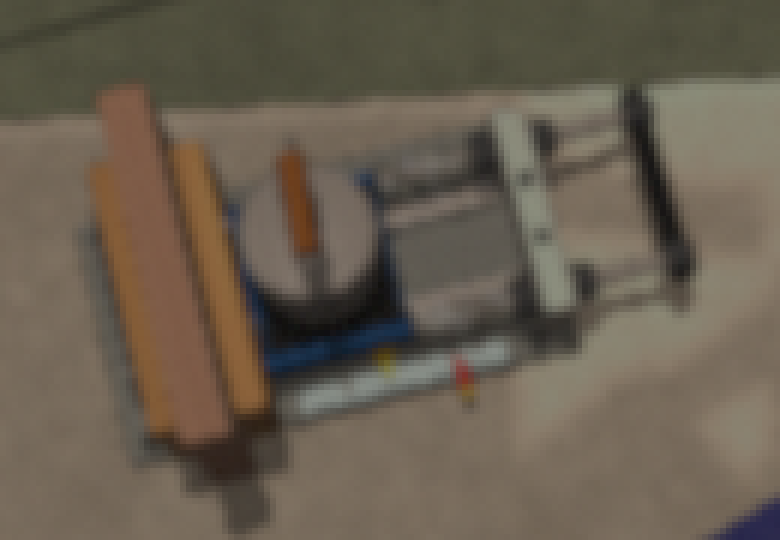

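The crop shows the carriage pot, with its bail grip centred at crop (299,200) and the handle from (632,95) to (680,268). The pointer is at (388,360) and the cursor at (463,378). The pot fills the 80 mm pad, so it is the 78 mm one.

```bash
python3 - <<'E'
from h import *
import pickle
d=pickle.load(open('top.pkl','rb'))
P=lambda x,y,z:atz(d,235+x/6-.42,150+y/6-.42,z)
a,b=P(290,150,184),P(307,250,184); print('bail',(a+b)/2,b-a)
e,f=P(632,95,48),P(680,268,48); print('h',(e+f)/2,f-e)
p,q=P(388,352,22),P(461,368,22); print('ptr',p,'cur',q,q-p)
g,h=P(300,408,15),P(505,350,15); print('rule',h-g)
t=P(315,240,145);print('lid',t)
c=(a+b)/2; v=b-a; ya=np.arctan2(v[1],v[0]) # tool x along bail
for k in(0,np.pi):
    y=(ya+k+np.pi)%(2*np.pi)-np.pi
    print(y,robot.inverse_kinematics([c[0],c[1],290],[np.pi,0,y]))
E
```

```text
bail [433.95 149.55 184.  ] [-54.9  -8.3   0. ]
h [476.25 -48.4   48.  ] [-105.9  -23.6    0. ]
ptr [384.2 111.7  22. ] cur [373.3  69.1  22. ] [-10.9 -42.6   0. ]
rule [  31.  -121.5    0. ]
lid [421.8 144.1 145. ]
-2.991544989870936 [ 0.08807405  0.05005147  1.61155239  0.          1.47998879 -1.63276994]
0.15004766371885703 [ 8.80740526e-02  5.00514743e-02  1.61155239e+00 -4.44089210e-16
  1.47998879e+00  1.50882272e+00]
```

```bash
python3 - <<'E'
from h import *
import pickle
robot.move_linear([231,499,300])
robot.move_ptp([434,149,300],[np.pi,0,-2.99])
d=cam('wrist','w1'); print({k:v for k,v in d.items() if k!='img'},robot.current_t(),robot.current_tcp_pos())
d['fish']=1; pickle.dump(d,open('w1.pkl','wb'))
for p in([434,149.5,184],[476,-48,48],[384,112,22],[373,69,22]): print(proj(d,p))
E
```

```text
{'fovy': 65.70646984690485, 'cx': 319.14371727206543, 'cy': 200.0317331017731, 'eye': array([352.2994876 , 136.30224944, 466.21553475]), 'orientation': array([ 2.84074018e+00, -5.95386743e-04,  1.72305767e+00])} 2.3417 [433.77979277 149.73588375 299.8069226 ]
(np.float64(319.6547016083728), np.float64(195.1975828340374))
(np.float64(183.09165852780097), np.float64(177.16248727593668))
(np.float64(298.7337259619003), np.float64(126.21338852492448))
(np.float64(270.1718982397057), np.float64(114.7106832348695))
```

View pics/w1.png

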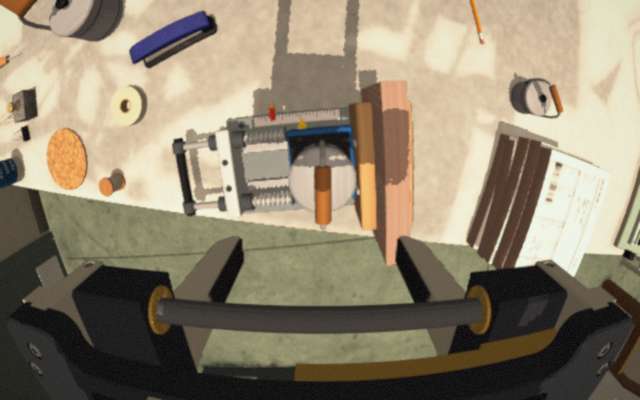

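The wrist view shows the bail grip from (322,167) to (323,224), so its centre is (322.7,195.5). The handle centre is about (184,177), the pointer (301,126) and the cursor (271,112). These agree with the top-view estimates to within about 3 px.

```bash
python3 - <<'E'
from h import *
import pickle
d=pickle.load(open('w1.pkl','rb'))
a,b=atz(d,322,168,184),atz(d,323.3,223,184); print(a,b,(a+b)/2,np.linalg.norm(b-a))
e,f=atz(d,178.5,148,48),atz(d,190,209,48); print('h',(e+f)/2,f-e,np.linalg.norm(f-e))
print('ptr',atz(d,301,126,22),atz(d,271.5,112,22),'mat',atz(d,67,158,6),(atz(d,67,128,6)-atz(d,67,190,6)))
c=(a+b)/2; v=a-b; y=np.arctan2(v[1],v[0]); print(y)
robot.move_gripper(.5)
robot.move_linear([c[0],c[1],230],[np.pi,0,y])
print(robot.move_linear([c[0],c[1],166],speed=60,f_stop=8))
robot.move_gripper(0)
print(robot.current_gripper_width()*93,robot.current_finger_force(),robot.current_tcp_pos(),robot.current_contact_force())
cam('wrist','w2');print(robot.current_t())
E
```

```text
[407.7 147.6 184. ] [461.5 157.3 184. ] [434.6  152.45 184.  ] 54.66744918139131
h [478.75 -46.5   48.  ] [91.1 22.6  0. ] 93.86144043216039
ptr [383.2 115.2  22. ] [368.9  70.4  22. ] mat [ 483.1 -336.7    6. ] [-124.5    7.4    0. ]
-2.9632116658220404
False
15.403548602600377 29.975524842739105 [434.54622087 152.56668269 166.05487987] [-0.43244518  0.69488987  0.73388125]
5.7417
```

```bash
python3 - <<'E'
from h import *
import pickle
p=robot.current_tcp_pos()
robot.move_linear([p[0],p[1],260],speed=80)
print(robot.current_contact_force(),robot.current_gripper_width()*93)
robot.move_linear([460,-100,260],speed=200)
robot.move_linear([482,-345,260],speed=150)
robot.sleep(.5)
print(robot.current_tcp_pos(),robot.current_eef_rot(),robot.current_t())
d=cam('wrist','w3');d['fish']=1; pickle.dump(d,open('w3.pkl','wb'))
print(proj(d,[482,-345,6]))
E
```

```text
[-1.02170585 -0.957026   -4.45207192] 15.31477492413475
[ 482.02482994 -344.96371992  260.03568962] [-3.14155964e+00  4.69169291e-05 -2.96314725e+00] 10.775
(np.float64(319.53235993645796), np.float64(166.7841521716452))
```

View pics/w3.png

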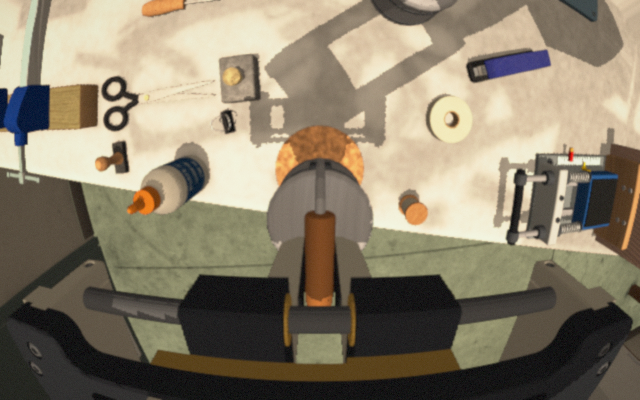

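The mat shows below the hanging pot, with its left edge at about (275.5,165), right edge (366,165) and top edge (321,125). I'll segment its outline by colour and fit a 62 mm circle.

```bash
python3 - <<'E'
from h import *
import pickle
from scipy.optimize import least_squares
d=pickle.load(open('w3.pkl','rb'))
hsv=cv2.cvtColor(d['img'],cv2.COLOR_BGR2HSV)
m=((hsv[...,1]>105)&(hsv[...,0]<22)&(hsv[...,2]>90)).astype(np.uint8); m[185:]=0;m[:110]=0;m[:,:255]=0;m[:,385:]=0
m=cv2.morphologyEx(m,cv2.MORPH_CLOSE,np.ones((7,7)))
pts=[]
for v in range(130,175):
    x=np.nonzero(m[v])[0]
    if len(x): pts+= [atz(d,x[0]-.5,v,6),atz(d,x[-1]+.5,v,6)]
P=np.array(pts)
r=least_squares(lambda c:np.hypot(P[:,0]-c[0],P[:,1]-c[1])-62,[482,-345],loss='soft_l1')
print(len(P),r.x,np.abs(r.fun).mean())
r=least_squares(lambda c:np.hypot(P[:,0]-c[0],P[:,1]-c[1])-c[2],[482,-345,62],loss='soft_l1');print(r.x)
t=pickle.load(open('top.pkl','rb'));hsv=cv2.cvtColor(t['img'],cv2.COLOR_BGR2HSV)[155:205,400:450]
ys,xs=np.nonzero((hsv[...,1]>125)&(hsv[...,0]<22)); print('top',len(xs),atz(t,400+xs.mean(),155+ys.mean(),6))
E
```

```text
90 [ 487.03240783 -344.25194213] 0.440995289554898
[ 485.88040109 -344.47482567   61.26581767]
top 825 [ 483.5 -346.2    6. ]
```

```bash
python3 - <<'E'
from h import *
robot.move_linear([485,-345,125],speed=90)
robot.sleep(.4); print(robot.current_contact_force())
print(robot.move_linear([485,-345,106],speed=12,f_stop=3),robot.current_tcp_pos(),robot.current_contact_force())
robot.sleep(.3)
robot.move_gripper(.5); print(robot.current_tcp_pos(),robot.current_contact_force())
robot.move_linear([485,-345,270],speed=120)
d=cam('side','s2'); robot.move_linear([440,-250,300],speed=200)
t=cam('top','t2');cv2.imwrite('pics/t2c.png',cv2.resize(np.hstack([d['img'][230:370,340:520],t['img'][110:250,330:510]]),None,fx=2.2,fy=2.2,interpolation=3)); print(robot.current_t())
E
```

```text
[-0.47350469 -0.20697508 -4.28962207]
True [ 485.01169265 -344.58718952  112.02778111] [1.01028619 1.81803689 5.43808943]
[ 484.01600528 -343.96668224  110.45524756] [ 0.09166342 -0.10621855 -0.83818495]
17.1917
```

View pics/t2c.png

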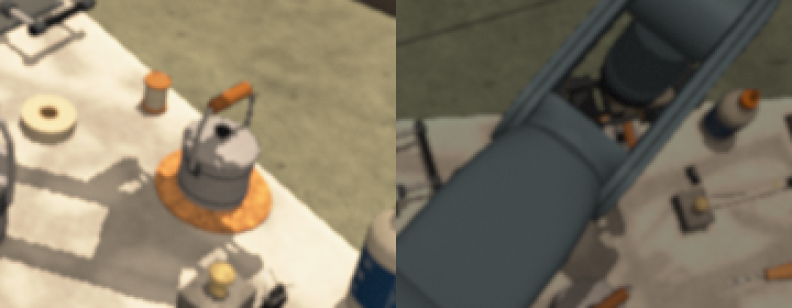

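The pot stands upright and central on the mat: its base spans x 177–250 and the mat 155–272 in the left half. Next is the handle, with a close look first.

```bash
python3 - <<'E'
from h import *
import pickle
robot.move_ptp([477,-47,190],[np.pi,0,-2.914])
d=cam('wrist','w4');d['fish']=1; pickle.dump(d,open('w4.pkl','wb'))
print(proj(d,[477,-47,48]),proj(d,[384,113,22]),robot.current_t(),d['eye'])
cv2.imwrite('pics/w4c.png',cv2.resize(d['img'][60:300,240:560],None,fx=2.5,fy=2.5,interpolation=3))
E
```

```text
(np.float64(321.1790533164542), np.float64(187.05262541469324)) (np.float64(471.9579196718536), np.float64(137.6567597404379)) 18.175 [397.29871366 -67.29061268 356.84868256]
```

View pics/w4c.png

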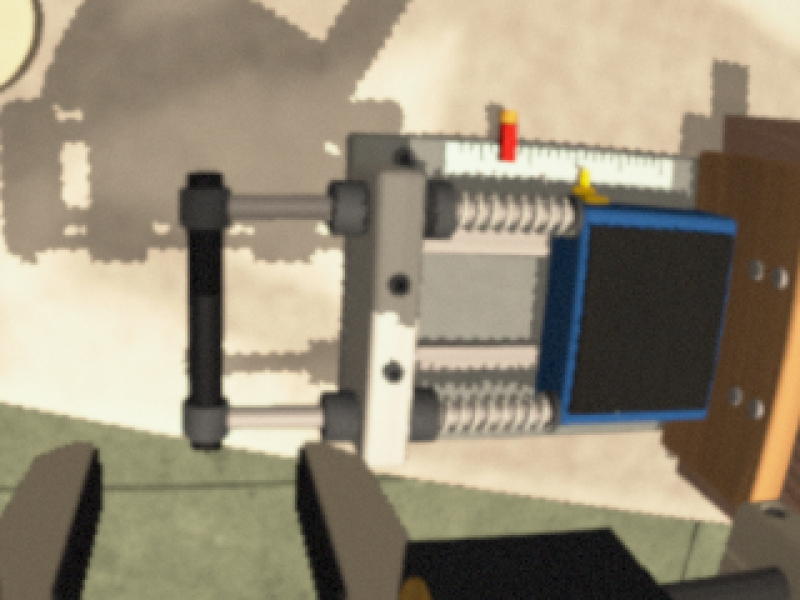

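```bash
python3 - <<'E'
from h import *
import pickle
d=pickle.load(open('w4.pkl','rb'))
P=lambda x,y,z:atz(d,240+x/2.5-.3,60+y/2.5-.3,z)
e,f=P(205,175,48),P(206,447,48); c=(e+f)/2; v=f-e; L=np.linalg.norm(v); v/=L
print('h',c,v,L)
v=np.array([.975,.222,0]) if abs(v[0]-.974)>.02 else v
ux=np.array([-v[1],v[0],0]) # clamp +x
yaw=np.arctan2(-v[1],-v[0]); print('ux',ux,yaw)
for z in(18,24,30): 
    p,q=P(584,170,z),P(508,150,z); print(z,p,q,'left',(p-q)@ux,'lat',(p-q)@v,'ptr clampx rel handle',(p-c)@ux, (p-c)@v)
robot.move_linear([c[0],c[1],110],[np.pi,0,yaw],speed=100)
print(robot.move_linear([c[0],c[1],29],speed=50,f_stop=8))
robot.move_gripper(0)
print(robot.current_gripper_width()*93,robot.current_tcp_pos(),robot.current_contact_force(),robot.current_t())
np.save('g.npy',[c,ux,robot.current_tcp_pos()])
w=cam('wrist','w5');w['fish']=1;pickle.dump(w,open('w5.pkl','wb'))
print(proj(w,P(584,170,24)),w['eye'])
E
```

```text
h [476.35 -46.35  48.  ] [0.97284286 0.23146656 0.        ] 117.07954560895766
ux [-0.23146656  0.97284286  0.        ] -2.9080077381306646
18 [371.9 113.3  18. ] [374.8  72.1  18. ] left 40.75237886501461 lat 6.715178094608561 ptr clampx rel handle 179.49104508987926 -64.65979997295784
24 [372.4 110.1  24. ] [375.2  69.6  24. ] left 40.048242206717795 lat 6.650435786628356 ptr clampx rel handle 176.26221465640108 -64.91407154400946
30 [372.8 106.9  30. ] [375.6  67.1  30. ] left 39.36725220470417 lat 6.488409192646185 ptr clampx rel handle 173.05653087920606 -65.265627401063
False
14.054693054179834 [476.24308902 -45.90450719  29.02448352] [-0.42251226  2.34138171  1.46492081] 21.5167
(np.float64(567.1931167269712), np.float64(152.3828883345798)) [395.98049321 -65.82427912 195.45989439]
```

```bash
python3 - <<'E'
from h import *
import pickle
c,ux,p=np.load('g.npy')
robot.move_linear(p-36*ux,speed=20)
robot.sleep(.3)
print((p-robot.current_tcp_pos())@ux,robot.current_contact_force(),robot.current_gripper_width()*93,robot.current_t())
w=cam('wrist','w6');w['fish']=1;pickle.dump(w,open('w6.pkl','wb'))
t=cam('top','t6');pickle.dump(t,open('t6.pkl','wb'))
q=proj(w,[374,72,22]); print(q)
x,y=int(q[0]),int(q[1]);x=min(x,640-67)
cv2.imwrite('pics/w6c.png',np.hstack([cv2.resize(w['img'][y-50:y+50,x-66:x+67],(400,300),interpolation=3),cv2.resize(t['img'][180:240,270:350],(400,300),interpolation=3)])); print(x-66,y-50)
E
```

```text
32.856380436350776 [ 0.73562355 14.87930616  5.94406829] 13.734300259985222 23.7917
(np.float64(561.7879440546335), np.float64(141.19037006037527))
495 91
```

View pics/w6c.png

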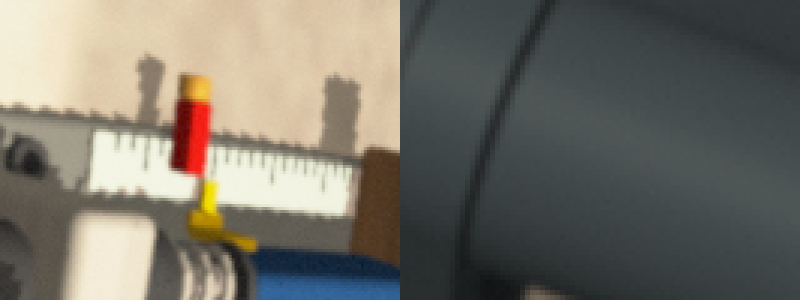

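```bash
python3 - <<'E'
from h import *
import pickle
c,ux,p=np.load('g.npy'); v=np.array([ux[1],-ux[0],0])
a=pickle.load(open('w4.pkl','rb'));b=pickle.load(open('w6.pkl','rb'))
A=lambda x,y:(240+x/2.5-.3,60+y/2.5-.3); B=lambda x,y:(495+x/3.0075-.33,91+y/3-.33)
def tri(ra,ea,rb,eb):
    M=np.c_[ra,-rb]; s=np.linalg.lstsq(M,eb-ea,rcond=None)[0]; P=ea+s[0]*ra;Q=eb+s[1]*rb; return (P+Q)/2,np.linalg.norm(P-Q)
ea,eb=np.array(a['eye']),np.array(b['eye'])
for n,xa,xb,s in(('cur',(507,160),(187,173),0),('curtop',(510,111),(196,76),0),('ptr',(584,168),(209,181),32.9)):
    P,g=tri(ray(a,*A(*xa)),ea,ray(b,*B(*xb)),eb+s*ux); print(n,P.round(1),'clamp x,y',((P-c)@ux-160+0).round(1),((P-c)@v).round(1),'gap',g.round(1))
for z in(18,22,26):
    q,r=atz(b,*B(187,173),z),atz(b,*B(209,181),z); print(z,'left',(r-q)@ux, 'z equal; ptr-cur y',(r-q)@v)
E
```

```text
cur [379.6  73.   17.7] clamp x,y -21.5 -66.5 gap 0.5
curtop [356.8  68.6  16.7] clamp x,y -20.5 -89.7 gap 0.5
ptr [371.4 112.7  18.6] clamp x,y 19.1 -65.3 gap 0.6
18 left 8.528475190149742 z equal; ptr-cur y 1.3096224383387973
22 left 8.333906618145829 z equal; ptr-cur y 1.263329125772458
26 left 8.213475675860712 z equal; ptr-cur y 1.337466755491262
```

```bash
python3 - <<'E'
from h import *
import pickle
c,ux,p=np.load('g.npy')
robot.move_linear(p-44.2*ux,speed=15)
robot.sleep(.4)
print((p-robot.current_tcp_pos())@ux,robot.current_contact_force(),robot.current_gripper_width()*93,robot.current_t())
w=cam('wrist','w7');w['fish']=1;pickle.dump(w,open('w7.pkl','wb'))
cu=np.array([379,73,18.]);v=np.array([ux[1],-ux[0],0]); q=proj(w,cu)
x,y=min(int(q[0])-50,540),int(q[1])-40; print(x,y,q)
cv2.imwrite('pics/w7c.png',cv2.resize(w['img'][y:y+75,x:x+100],None,fx=8,fy=8,interpolation=3))
E
```

```text
40.78071609300348 [ 0.36382109 15.39298158  6.02612243] 14.001768203164861 24.9917
514 108 (np.float64(564.3061302881963), np.float64(148.13234503887358))
```

View pics/w7c.png

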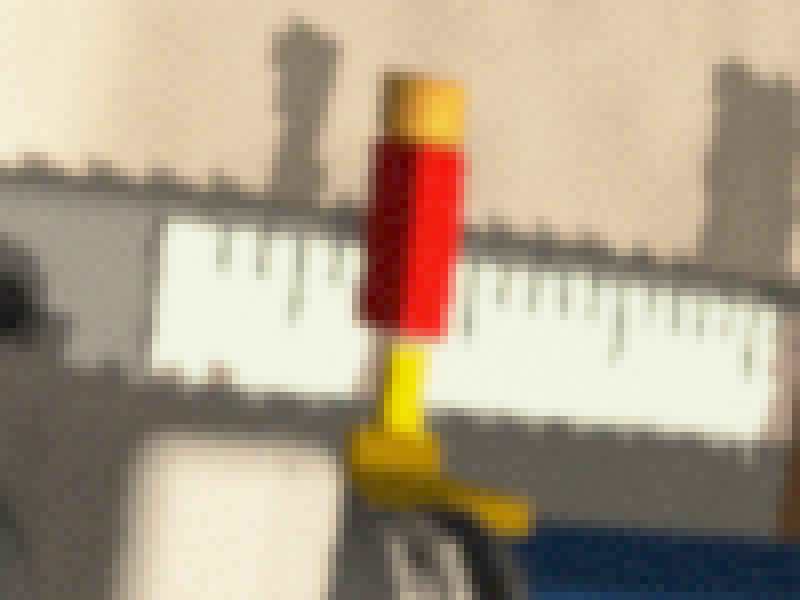

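The pointer tip is at crop (406,345) and the cursor's lower end at (362–450,335). The dark face (362–408) is the cursor's side and the bright face (408–450) its top, so parallax matters here. I'll measure the edges at sub-pixel level in both views.

```bash
python3 - <<'E'
from h import *
import pickle
a=pickle.load(open('w4.pkl','rb'));b=pickle.load(open('w7.pkl','rb'))
for n,d,rows,x0,x1 in(('w4',a,(115,119,122),436,450),('w7',b,(129,140,147),554,575),('w4p',a,(129,131),466,482),('w7p',b,(153,156),557,573)):
    for r in rows: print(n,r,x0,' '.join('%d/%d'%(p[2],p[1]) for p in d['img'][r,x0:x1]))
# rule outer-left corner
print([ ' '.join(map(str,d['img'][r,x0:x1,1])) for d,r,x0,x1 in((a,122,408,428),(b,140,526,542))])
E
```

```text
w4 115 436 122/112 120/110 109/92 103/62 117/29 178/31 236/49 244/51 246/51 244/58 231/98 194/144 161/141 168/150
w4 119 436 209/218 228/235 228/231 166/155 147/63 218/38 240/47 244/49 245/48 243/84 238/160 223/204 186/188 211/219
w4 122 436 242/247 239/242 210/205 154/122 148/54 215/41 241/53 245/52 244/48 245/101 242/186 237/229 237/240 240/244
w7 129 554 159/143 205/184 215/194 214/193 216/194 198/172 136/98 98/28 97/14 98/15 101/13 132/14 204/24 237/30 243/30 243/24 243/35 238/80 224/148 220/190 219/197
w7 140 554 239/240 217/218 199/203 233/233 226/224 152/131 99/39 100/19 98/6 101/11 136/16 207/23 237/27 243/34 243/32 243/35 239/86 213/149 175/160 148/144 164/161
w7 147 554 243/244 243/244 243/244 235/234 184/164 126/79 101/30 94/11 98/17 120/13 189/29 237/37 243/29 243/32 244/36 242/107 242/200 229/223 189/190 229/230 242/243
w4p 129 466 245/247 244/246 244/246 239/241 219/214 186/168 200/177 236/221 244/233 243/235 243/242 244/246 244/246 243/245 244/246 243/245
w4p 131 466 224/227 229/231 231/233 221/222 187/177 171/150 211/187 238/223 243/230 242/233 238/236 239/241 240/243 241/244 241/244 240/242
w7p 153 557 243/245 237/237 210/197 180/158 148/124 154/131 225/199 241/223 243/226 243/228 242/235 243/242 243/243 242/243 243/244 243/244
w7p 156 557 229/229 198/187 180/158 163/143 133/109 169/142 231/211 242/225 244/226 243/230 243/240 243/244 243/243 242/243 243/243 242/243
['164 163 164 167 164 170 168 165 167 178 228 245 248 248 248 248 247 248 248 248', '154 157 156 159 155 151 134 144 215 240 244 244 243 244 238 201']
```

```bash
python3 - <<'E'
import cv2,numpy as np,pickle
a=pickle.load(open('w4.pkl','rb'))['img'];x=a[98:135,410:460]
cv2.imwrite('pics/w4d.png',cv2.resize(x,None,fx=15,fy=15,interpolation=cv2.INTER_NEAREST))
E
```

```text
(no output)
```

View pics/w4d.png

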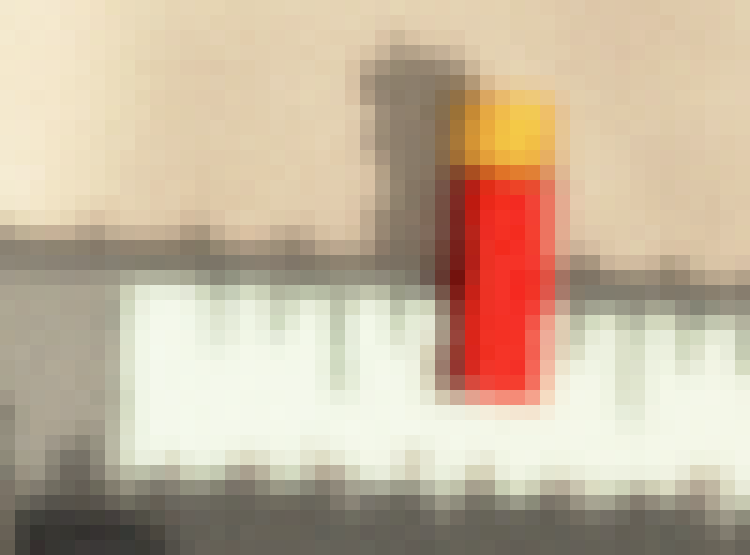

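```bash
python3 - <<'E'
from h import *
import pickle
c,ux,p=np.load('g.npy'); v=np.array([ux[1],-ux[0],0])
a=pickle.load(open('w4.pkl','rb'));b=pickle.load(open('w7.pkl','rb'))
for r in(126,127,128,129,130): print('w4',r,466,a['img'][r,466:482,0])
for r in(148,150,151,152,154,156): print('w7',r,557,b['img'][r,557:573,0])
def tri(pa,pb,s=0):
    ra,rb=ray(a,*pa),ray(b,*pb);ea,eb=np.array(a['eye']),np.array(b['eye'])+s*ux
    k=np.linalg.lstsq(np.c_[ra,-rb],eb-ea,rcond=None)[0]; P=ea+k[0]*ra;Q=eb+k[1]*rb;m=(P+Q)/2
    return ((m-c)@ux-160).round(1),((m-c)@v).round(1),m[2].round(1),np.linalg.norm(P-Q).round(1)
print('top L',tri((440.7,124),(563.8,149)),'top R',tri((445.2,124),(569.2,149.3)),'base L',tri((438.9,124),(558.6,148)))
print('rule corner',tri((417.6,116.5),(534,134.7)))
for s in(40.2,40.8): print('ptr',tri((474,128),(564.8,151),s))
E
```

```text
w4 126 466 [233 232 230 215 176 170 179 192 212 224 229 229 229 230 230 229]
w4 127 466 [232 231 232 225 196 152 127 141 174 206 222 229 231 229 229 229]
w4 128 466 [231 232 232 228 207 144  87  87 118 161 208 227 229 230 229 230]
w4 129 466 [233 233 232 225 187 129  65  39  68 122 192 226 230 228 232 230]
w4 130 466 [228 228 228 220 171 110  49  13  48 118 192 223 230 230 230 230]
w7 148 557 [219 179 126  76  46  34  31  33  30  27  23  29  97 182 198 161]
w7 150 557 [226 225 210 156 109  89  97 106 111 115 125 139 170 217 218 200]
w7 151 557 [228 224 203 153 109  75  78  92 103 117 160 199 213 225 224 217]
w7 152 557 [228 223 193 147  98  54  35  44  48  82 151 213 225 227 226 226]
w7 154 557 [227 208 162 127  81  27   0   0   4  82 171 221 228 228 228 227]
w7 156 557 [206 164 138 120  63   3   0   0   7 106 195 225 227 228 227 226]
top L (np.float64(-25.2), np.float64(-66.6), np.float64(21.3), np.float64(0.3)) top R (np.float64(-19.9), np.float64(-66.9), np.float64(22.2), np.float64(0.3)) base L (np.float64(-24.9), np.float64(-66.2), np.float64(15.0), np.float64(0.4))
rule corner (np.float64(-51.3), np.float64(-73.5), np.float64(14.2), np.float64(0.6))
ptr (np.float64(21.4), np.float64(-64.6), np.float64(16.4), np.float64(0.6))
ptr (np.float64(20.7), np.float64(-64.6), np.float64(17.7), np.float64(0.7))
```

By triangulation the cursor centre is at clamp x ≈ -22.3 (7 mm wide, z 14.5–22). The pointer is at ≈ -20 and z ≈ 17, so about 1.7 mm remains.

```bash
python3 - <<'E'
from h import *
import pickle
c,ux,p=np.load('g.npy')
robot.move_linear(p-46*ux,speed=8)
robot.sleep(.4)
print((p-robot.current_tcp_pos())@ux,robot.current_contact_force(),robot.current_gripper_width()*93,robot.current_t())
w=cam('wrist','w8');s=cam('side','s8')
cv2.imwrite('pics/w8c.png',np.hstack([cv2.resize(w['img'][108:183,500:600],(400,300),interpolation=3),cv2.resize(s['img'][130:330,270:480],(400,380),interpolation=3)[:300]]))
for r in(147,149,151,153,155,157,159): print(r,w['img'][r,554:576].tolist() if 0 else ' '.join('%d/%d'%(q[2],q[0]) for q in w['img'][r,556:576]))
E
```

```text
42.39057101489352 [ 1.10030991 16.43295389  6.95825304] 14.365348659374575 25.8167
147 243/228 243/227 239/221 212/176 140/94 102/32 95/6 96/11 105/10 162/16 226/21 242/22 243/20 243/17 243/61 243/143 233/194 193/169 223/200 239/223
149 243/228 243/228 242/226 236/217 216/179 167/124 149/101 158/105 160/96 186/76 229/64 239/61 241/60 241/59 242/92 241/161 232/198 196/173 230/210 241/225
151 243/228 243/228 236/219 210/175 183/140 157/107 159/84 210/98 230/106 229/104 233/124 238/166 239/197 237/200 238/203 241/219 239/222 234/218 239/224 243/228
153 242/227 240/224 227/199 193/155 173/130 144/90 156/38 225/2 240/0 243/3 243/78 244/165 243/219 243/227 243/228 243/227 243/228 243/227 242/227 243/227
155 242/227 234/213 208/173 184/141 168/124 132/69 162/16 231/0 243/0 244/10 243/87 243/179 244/222 242/227 244/228 243/229 242/227 242/227 242/227 243/228
157 186/163 172/148 154/124 148/115 144/103 136/52 191/0 236/0 242/0 243/16 242/114 239/196 238/220 239/224 240/223 241/224 241/226 242/225 242/228 242/227
159 101/85 101/86 98/84 97/78 102/66 132/29 200/0 236/0 241/0 241/7 226/65 173/115 161/139 169/147 168/146 153/133 155/137 173/150 184/160 197/173
```

View pics/w8c.png

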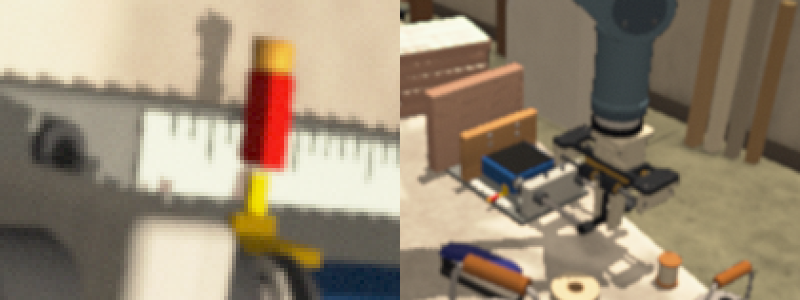

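The pointer (yellow centre about column 564) now lines up with the cursor centre, which is about 564.2 at pointer height. The book block is still standing and the pot is on the mat, so I'm handing in with the grip held.

```bash
python3 -c "
from bench import robot
print(robot.hand_in())"
```

```text
the job is handed in; nothing more can be done
None
```

I handed the job in at about 26 s: the glue pot stands upright in the middle of the cork mat, and the gripper is holding the clamp open with the pointer at the red cursor (to within about 1 mm by camera); the book block is still standing.

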